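# Press the last puzzle piece home and ring in

## Task

The yellow team's puzzle is done but for its yellow piece, which still sticks up out of the tray: with the fingertips press the yellow piece gently down until it is fully home, level with its neighbours. Then press the yellow buzzer gently all the way down, let it spring up again and draw back. Do not pull the yellow piece up, and leave everything else alone: the other pieces in the tray, the red and blue buzzers, the loose pieces, the mug and the box.

Things in the scene. Friction and masses are not known exactly. Their poses are not given: they have to be found in the camera images.
- yellow_piece_top (a point): centre of the top face of the yellow jigsaw piece, the only yellow piece in the tray: a 56 mm square wooden piece 16 mm thick, with 12 mm long knobs at its +x and +y edges and notches at the -x and -y edges; x and y lie along the square's edges (the tray's axes), z up. It now stands 7 to 11 mm proud of its neighbours; fully home its top is level with theirs, 22 mm above the table. Which of the six cells it lies in changes.
- yellow_piece (a joint): how far the yellow piece stands above its home position, in m (0 = fully home, against a hard stop; about 0.007 to 0.011 at the start). It moves straight down in its cell against a steady friction of about 4 N, and stays where it is left.
- yellow_buzzer_top (a point): centre of the top face of the yellow buzzer's flat round cap, 46 mm across; 34 mm above the table when up. z points up. The buzzer's housing is black, round, 66 mm across, 22 mm high, fixed to the table. Three such buzzers (yellow, red, blue) stand on the table in changing order, at least 75 mm apart.
- yellow_buzzer (a joint): how far the yellow cap is pressed down, in m: 0 = up, 0.006 = all the way down, at a hard stop. A spring resists with 1.5 N at the top and 4 N at the bottom, and lifts the cap again when it is let go.
- yellow_seat: the cell of the tray in which the yellow piece sits; origin on the tray's bottom, 6 mm above the table, under the piece's centre.
- yellow_buzzer_base: black round housing of the yellow buzzer, carrying its cap; origin: centre of its underside, on the table.
- puzzle_tray: flat wooden tray, 164 mm (its x) by 221 mm (its y), fixed to the table; bottom 6 mm thick, dark rim 12 mm wide and 14 mm high. It holds six square pieces at a pitch of 57 mm, two along its x and three along its y. Origin: centre of its underside.
- red_buzzer_base: black round housing of the red buzzer: 66 mm across at the foot, 22 mm high, fixed to the table, with a red flat round cap (46 mm across) whose top is 34 mm above the table. Origin: centre of its underside. It and its cap must not be touched.
- blue_buzzer_base: black round housing of the blue buzzer: 66 mm across at the foot, 22 mm high, fixed to the table, with a blue flat round cap (46 mm across) whose top is 34 mm above the table. Origin: centre of its underside. It and its cap must not be touched.
- loose_green_piece: loose green jigsaw piece lying on the table, 38 mm square with 8 mm knobs, 10 mm thick. Origin: centre of its underside. To be left alone.
- loose_orange_piece: loose orange jigsaw piece lying on the table, 38 mm square with 8 mm knobs, 10 mm thick. Origin: centre of its underside. To be left alone.
- mug: white mug standing beyond the tray, 80 mm across, 90 mm high, handle at its +y. Origin: centre of its underside. To be left alone.
- wooden_box: open dark wooden box, 100 by 100 mm, 70 mm high, at the far left. Origin: centre of its underside. To be left alone.
- pink_piece: Pink jigsaw piece in the tray. Same square jigsaw shape and size as the yellow piece, already home: its top is 22 mm above the table. Origin: centre of its underside. It must not be touched.
- teal_piece: Teal jigsaw piece in the tray. Same square jigsaw shape and size as the yellow piece, already home: its top is 22 mm above the table. Origin: centre of its underside. It must not be touched.
- purple_piece: Purple jigsaw piece in the tray. Same square jigsaw shape and size as the yellow piece, already home: its top is 22 mm above the table. Origin: centre of its underside. It must not be touched.
- blue_piece: Blue jigsaw piece in the tray. Same square jigsaw shape and size as the yellow piece, already home: its top is 22 mm above the table. Origin: centre of its underside. It must not be touched.
- black_piece: Black jigsaw piece in the tray. Same square jigsaw shape and size as the yellow piece, already home: its top is 22 mm above the table. Origin: centre of its underside. It must not be touched.
Mind the look-alikes: they are no part of the job. What is shaped like the yellow_buzzer_base but green is not meant.

How it is judged:
On the way, in this order (a step that is already met when the one before it is completed fails the run):
1. the yellow piece is pressed fully home by the fingers (value of joint yellow_piece below 0.0015 m and contact force between yellow_seat and the fingers above 0.5 N), for 0.05 s.
2. the yellow buzzer is pressed all the way down by the fingers (value of joint yellow_piece below 0.0015 m and value of joint yellow_buzzer above 0.005 m and contact force between yellow_buzzer_base and the fingers above 0.5 N), for 0.05 s.
At the end, for the whole second after the job is handed in: The yellow piece is within 1.5 mm of fully home, the yellow buzzer has been pressed at least 5 mm down after that and is up again (within 1 mm), the loose pieces, mug and box are within 10 mm of where they were, and the robot touches nothing (value of joint yellow_piece below 0.0015 m and value of joint yellow_buzzer below 0.001 m and distance of each of loose_green_piece, loose_orange_piece, mug, wooden_box from where it was at the start of the episode below 0.01 m).
It fails at once if the yellow buzzer is pressed before the yellow piece is home (value of joint yellow_buzzer above 0.003 m and not (value of joint yellow_piece below 0.0015 m)).
It fails at once if the yellow piece is pulled up (more than 15 mm above home) (value of joint yellow_piece above 0.015 m).
It fails at once if the yellow piece or the yellow buzzer is pressed harder than 40 N (contact force between any of yellow_seat, yellow_buzzer_base and the fingers above 40 N or contact force between any of yellow_seat, yellow_buzzer_base and the arm above 40 N).
It fails at once if the red or the blue buzzer (more than 1 N) or another piece in the tray (more than 3 N) is touched (contact force between any of red_buzzer_base, blue_buzzer_base and the fingers above 1 N or contact force between any of red_buzzer_base, blue_buzzer_base and the arm above 1 N or contact force between any of pink_piece, teal_piece, purple_piece, blue_piece, black_piece and the fingers above 3 N or contact force between any of pink_piece, teal_piece, purple_piece, blue_piece, black_piece and the arm above 3 N).
It fails at once if a loose piece, the mug or the box is moved more than 10 mm (distance of any of loose_green_piece, loose_orange_piece, mug, wooden_box from where it was at the start of the episode above 0.01 m).
It also fails if it takes over 40 s, if anything falls off the work surface, if the arm or the gripper's body presses on something with over 40 N, if the wrist force passes 120 N, or if a joint passes its speed limit or range.

## Robot

A 7-joint arm with a two-finger parallel gripper is mounted at the origin on the work surface. World frame = base frame: x ahead of the robot, y to its left, z up, the work surface at z = 0. Lengths are in m, angles in rad, forces in N, time in s.
With the tool pointing down it reaches from about 0.425 to 0.875 m from the base axis. Payload 4.7 kg.
Tool frame: the origin (TCP) lies at the very end of the fingers, on their centre line; the grasp point (between the pads) lies 19 mm behind it; z points along the fingers, x is the direction in which the jaws open and shut, and the axes are right-handed (so a half turn about z gives the same grasp; the last joint's range is limited). The gripper opens to 85 mm and grips with 20 to 120 N. Pads are 22 mm wide; open, the fingers measure 114 mm over their backs; the gripper's body (76 mm by 85 mm) begins 54 mm behind the grasp point. The pads swing forward as they close: fully open they stand 13 mm farther back than shut.
Start: joints at [-1.288, 0.321, -0.07, 1.45, 0.023, 1.371, -0.057], TCP at [0.173, 0.627, 0.231] pointing down, gripper open.
Joint ranges: [-2.86, 2.86], [-0.3, 2.09], [-1.38, 1.24], [0.06, 2.45], [-1.56, 4.7], [0.09, 2.05], [-2.69, 2.69]. Speed limits (rad/s): [2.57, 2.57, 3.14, 3.14, 3.14, 3.14, 3.14].

## Interface

Orientations are given as a 3x3 rotation matrix whose columns are the frame's x, y, z axes.
In Python, from rig import bot gives the robot as it stands.
- The arm moves only by the shell command python3 -m jog 'ROWS' [FORCE]. ROWS is JSON, a list of rows, each a list of 3 entries, a list of its own where there are three numbers: the shift along the tool's x, y, z in cm, then the turn, a rotation vector about the tool's x, y, z in units of 5 degrees (1.0 is 5 degrees), then the finger opening in cm, from 0 to 8.54. In form: [[[tx, ty, tz], [wx, wy, wz], fingers], ...]. A call has 1 to 20 rows; each row is the pose to reach, as a shift and turn from the pose commanded when the call began, along the tool's axes at that moment; what a row does not reach only later rows make up. A row lasts 1/10 s, in which the tool goes at most 50 mm and 8.59 degrees, less where a joint would pass 70% of its speed; a pose out of reach is approached as far as the arm can. A call with a gripper value outside its range is refused whole. The fingers move at their own pace and stop on an object; FORCE is the grip in N (left out, the last holds). Time passes only in rows, so rows that repeat a pose let the fingers close. It gives the time, the measured TCP pose, the force and the opening at its end, in the units of the state.
- bot.observe(): the state, without advancing time (a new reading comes with each control period).
- bot.get_image(name): name is "scene" or "top"; returns the picture (480x640x3 uint8, red, green, blue); there is no depth.
- bot.camera_model(name): a dict with "intrinsics" (3x3 intrinsics, pixels), "extrinsics" (4x4, takes a point from camera to world coordinates). Camera axes: x right, y up, looking along -z (the intrinsics and any distortion apply to the point x, -y, -z); pixel columns grow to the right and rows downward; lengths in m; the calibration is good to about 2 mm. A picture is of the moment at which its call begins. camera_model takes no time and is no camera call.
- bot.job_done(): hands the job in, once; it reports no verdict.
Trained networks look in the newest picture that a camera, given by its name, has taken for a name from the list of things; names that differ only in an ending like _2 or _b are one class to them, and where a whole thing is asked for, a point or a joint stands for the part that bears it (a point fixed in the world has none). Each returns a list of dicts, best first, with "conf" (0 to 1); they miss things now and then, are a little off and sometimes report something else, mostly with a low value. They report only what shows in the picture. A call takes as long as a camera call. They do not tell look-alikes from the thing itself.
- bot.look_for(camera, query): "rect" ([centre column, centre row, width, height] in pixels, round what is visible of it).
The state is a dict: "time": time; "joint_positions": joint angles; "joint_vel": joint speeds; "tau": joint torques, N m; "eef_pos": TCP position; "eef_rot": TCP orientation; "wrist_force": force on the tool from outside, world axes, zero at the start; "torque": the same for the moment, N m; "opening": finger opening in m.
Only numpy, scipy, OpenCV 4.12 (cv2) and the standard library are available. Lean on these libraries where they do the work, as an engineer would, in place of code of your own. Each camera call takes 0.05 s, during which the arm holds its last target. There are 200 camera calls.

## Working session

There is one attempt and no reset: what is moved stays moved. The work goes in short steps, Python scripts to look and compute and a shell command to move; the robot and the scene stay as the last step left them, time stands still between calls to the robot, and variables do not carry over. Pictures are saved under pics/ and viewed, about 8 in all and at most 12, crops included, and the job is handed in when it is done.

```bash
mkdir -p pics; cat > h.py <<'E'
from rig import bot
import numpy as np, cv2
def snap(c,fn):
    im=bot.get_image(c); cv2.imwrite('pics/'+fn,cv2.cvtColor(im,cv2.COLOR_RGB2BGR)); return im
def px2w(c,u,v,z):
    m=bot.camera_model(c);K=np.array(m['intrinsics']);T=np.array(m['extrinsics'])
    d=np.linalg.inv(K)@[u,v,1]; d=T[:3,:3]@[d[0],-d[1],-d[2]]; o=T[:3,3]
    return o+d*(z-o[2])/d[2]
def w2px(c,p):
    m=bot.camera_model(c);K=np.array(m['intrinsics']);T=np.array(m['extrinsics'])
    q=T[:3,:3].T@(np.array(p)-T[:3,3]); q=K@[q[0],-q[1],-q[2]]; return q[:2]/q[2]
E
python3 - <<'E'
from h import *
snap('top','top0.png'); 
for q in ['yellow_piece_top','yellow_buzzer_top','yellow_buzzer_base','puzzle_tray','yellow_piece']:
    print(q,[(np.round(r['rect'],1),round(r['conf'],2)) for r in bot.look_for('top',q)])
snap('scene','scene0.png')
print(bot.camera_model('top'))
s=bot.observe();print(s['time'],s['eef_pos'],s['eef_rot'],s['wrist_force'])
E
```

```text
yellow_piece_top [(array([315.6, 251.3,  36.2,  32.7]), 0.9), (array([283.6, 235.7,  31.9,  38.8]), 0.39)]
yellow_buzzer_top [(array([447.5, 348.3,  19.6,  23.2]), 0.8), (array([500.7, 285.1,  26.2,  26.6]), 0.8), (array([440.9, 285.1,  25.8,  21. ]), 0.68)]
yellow_buzzer_base [(array([443.1, 348.4,  27.7,  32.3]), 0.85), (array([497.2, 286.2,  29.6,  29.7]), 0.78), (array([440.1, 286.5,  30.9,  32.3]), 0.77), (array([291. , 263.2,  31.8,  38.2]), 0.64), (array([269.8, 141.9,  46.2,  48.8]), 0.44), (array([265.7, 269.2,  38.8,  33. ]), 0.32)]
puzzle_tray [(array([288.6, 252.8, 122.5, 107.7]), 0.92)]
yellow_piece [(array([314.8, 250.8,  34.2,  33.7]), 0.94), (array([375.4, 221.9,  23.5,  23.9]), 0.32)]
{'intrinsics': array([[551.33736101,   0.        , 315.9027424 ],
       [  0.        , 551.33736101, 235.88517976],
       [  0.        ,   0.        ,   1.        ]]), 'extrinsics': array([[-0.14506185,  0.96554546, -0.21605331,  0.32007791],
       [-0.98940647, -0.14280534,  0.02610506,  0.06683045],
       [-0.00564794,  0.21755139,  0.97603253,  1.17252591],
       [ 0.        ,  0.        ,  0.        ,  1.        ]])}
0.35 [0.17261606 0.62654074 0.23109171] [[ 2.65520800e-01  9.64105130e-01 -4.79164401e-05]
 [ 9.64105049e-01 -2.65520797e-01 -4.00999297e-04]
 [-3.99328291e-04  6.02771722e-05 -9.99999918e-01]] [-0.89472513 -0.79204775 -0.11314604]
```

View pics/top0.png

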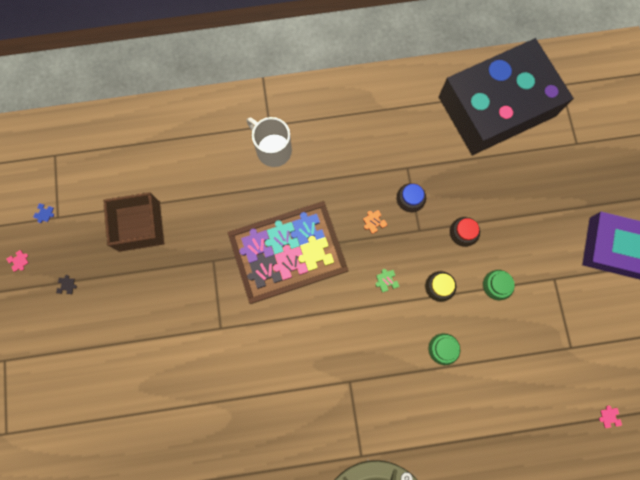

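View pics/scene0.png

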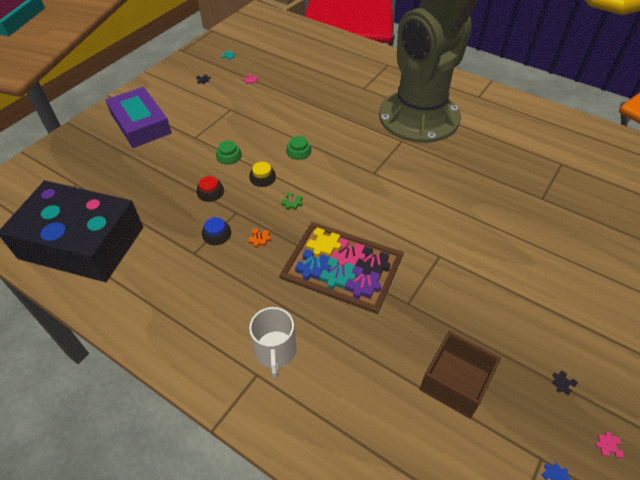

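The top view shows the yellow piece at (314,252), in the tray's right corner, and the yellow buzzer at (441,285). Things that could be mistaken for the buzzer are the green ones at (445,348) and (499,285), red at (466,231) and blue at (412,196). I choose (441,285), because it is the only one with a yellow cap, and check it in a close crop.

```bash
python3 - <<'E'
from h import *
a=cv2.imread('pics/top0.png')
c=cv2.resize(a[190:320,220:480],None,fx=3,fy=3,interpolation=cv2.INTER_CUBIC)
for cam,f in(('top','top0.png'),('scene','scene0.png')):
    im=cv2.imread('pics/'+f);h=cv2.cvtColor(im,cv2.COLOR_BGR2HSV)
    m=cv2.inRange(h,(24,140,120),(35,255,255))
    n,l,s,ce=cv2.connectedComponentsWithStats(m)
    for i in range(1,n):
        if s[i,4]>60:
            (u,v)=ce[i]; z=.031 if s[i,4]>600 else .034
            print(cam,s[i],ce[i].round(1),px2w(cam,u,v,z).round(4),px2w(cam,u,v,.034).round(4))
cv2.imwrite('pics/crop0.png',c)
print(w2px('top',bot.observe()['eef_pos']))
# red/blue/green buzzers
for n,u,v in(('red',467,229),('blue',413,194),('g1',445,347),('g2',500,284),('loose green',387,281)): print(n,px2w('top',u,v,.034).round(3))
E
```

```text
top [432 274  23  22 122] [443.5 285. ] [ 0.4302 -0.21    0.034 ] [ 0.4302 -0.21    0.034 ]
scene [252 162  19  15 207] [260.9 168.5] [ 0.4351 -0.2081  0.034 ] [ 0.4351 -0.2081  0.034 ]
scene [307 228  33  28 563] [323.6 242.2] [0.5418 0.0459 0.034 ] [0.5418 0.0459 0.034 ]
[-17.19566245 505.81631817]
red [ 0.54  -0.282  0.034]
blue [ 0.633 -0.184  0.034]
g1 [ 0.306 -0.188  0.034]
g2 [ 0.415 -0.326  0.034]
loose green [ 0.456 -0.096  0.034]
```

View pics/crop0.png

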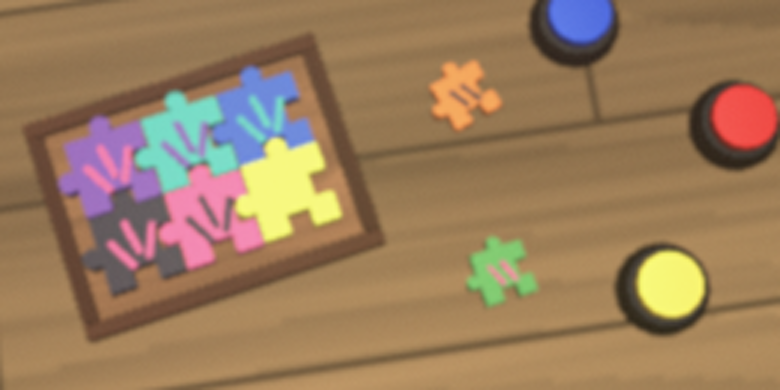

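The crop confirms both: the yellow piece sits in the lower-right cell, with its -x and -y sides against the rim, and the buzzer has a yellow cap and black housing, with its cap centre at crop (671,284), full image (443.6,284.8).

```bash
cat >> h.py <<'E'
def go(p):
    s=bot.observe();R=np.array(s['eef_rot']);d=np.array(p)-s['eef_pos'];return (R.T@d*100).round(2)
E
python3 - <<'E'
from h import *
C=[px2w('top',220+u/3,190+v/3,.014) for u,v in((25,130),(312,35),(383,240),(92,340))]
C=np.array(C);print(C.round(3));ctr=C.mean(0)
ay=(C[0]-C[1]+C[3]-C[2]);print('len',np.linalg.norm(ay)/2,np.linalg.norm(C[0]-C[3]));ay/=np.linalg.norm(ay);ax=np.array([ay[1],-ay[0],0])
cell=ctr-ax*.0285-ay*.057;print('ctr',ctr,'ax',ax,'cell',cell,'R',np.hypot(*cell[:2]))
sq=np.array([px2w('top',220+u/3,190+v/3,.031) for u,v in((323,145),(342,215),(270,240),(248,165))]);print('direct',sq.mean(0))
cell[2]=.08;print(go(cell),go([.432,-.209,.08]))
# overlay
im=cv2.imread('pics/top0.png');S=4
im=cv2.resize(im[210:310,220:470],None,fx=3,fy=3)
def d(p,col):
    u,v=w2px('top',p);cv2.circle(im,(int((u-220)*3),int((v-210)*3)),2,col,-1)
for a in(-1,0,1):
  for b in(-1,0,1):
    q=cell+ax*.028*a+ay*.028*b;q[2]=.031;d(q,(0,0,255))
for t in np.linspace(0,6.28,12):d([.430+.023*np.cos(t),-.210+.023*np.sin(t),.034],(255,0,0))
d([.430,-.210,.034],(0,0,255))
cv2.imwrite('pics/ov.png',im)
E
```

```text
[[ 0.61   0.222  0.014]
 [ 0.65   0.007  0.014]
 [ 0.493 -0.02   0.014]
 [ 0.453  0.192  0.014]]
len 0.2171870732997724 0.15937733209266505
ctr [0.55145265 0.10031456 0.014     ] ax [0.98289192 0.18418324 0.        ] cell [0.53393867 0.0390405  0.014     ] R 0.5353640510095167
direct [0.5339352  0.03628577 0.031     ]
[-47.04  50.43  15.13] [-73.66  47.19  15.14]
```

View pics/ov.png

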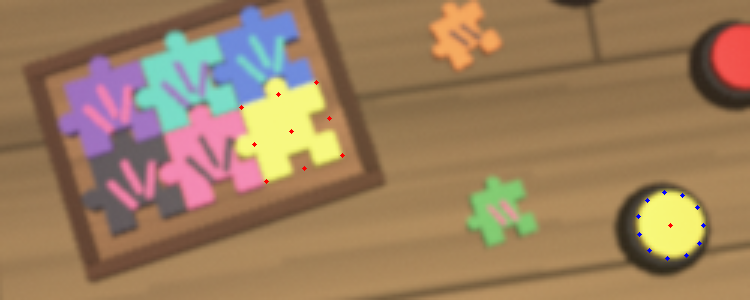

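```bash
python3 -m jog '[[[-4,4,0],[0,0,0],0],[[-8,8,0],[0,0,0],0],[[-12,12.5,0],[0,0,0],0],[[-16,17,0],[0,0,0],0],[[-20,21,0],[0,0,0],0],[[-24,25.5,0],[0,0,0],0],[[-28,30,0],[0,0,0],0],[[-32,34,0],[0,0,0],0],[[-36,38.5,0],[0,0,0],0],[[-40,43,0],[0,0,0],0],[[-43,46,2],[0,0,0],0],[[-45,48.5,4],[0,0,0],0],[[-47,50.4,7],[0,0,0],0],[[-47,50.4,10],[0,0,0],0],[[-47,50.4,13],[0,0,0],0],[[-47,50.4,14],[0,0,0],0],[[-47,50.4,15],[0,0,0],0],[[-47,50.4,15],[0,0,0],0],[[-47,50.4,15],[0,0,0],0]]' 20
python3 - <<'E'
from h import *
snap('top','t1.png');snap('scene','s1.png')
s=bot.observe();print(s['time'],s['eef_pos'],s['eef_rot'],s['wrist_force'],s['opening'],go([.535,.038,.08]))
a=cv2.imread('pics/t1.png')[190:320,220:460];b=cv2.imread('pics/s1.png')[130:310,230:430]
f=lambda x,w:cv2.resize(x,None,fx=w/x.shape[1],fy=w/x.shape[1])
a=f(a,400);b=f(b,400);H=max(a.shape[0],b.shape[0]);o=np.zeros((H,800,3),np.uint8);o[:a.shape[0],:400]=a;o[:b.shape[0],400:]=b
cv2.imwrite('pics/c1.png',o)
E
```

```text
time: 2.25
eef_pos: [0.5347, 0.0413, 0.083]
eef_rot: [[0.264, 0.965, 0.003], [0.965, -0.264, 0.001], [0.002, 0.002, -1.0]]
wrist_force: [1.0, 1.2, -0.4]
opening: -0.0001
2.35 [0.53492318 0.04093102 0.08318283] [[ 0.26395746  0.96452904  0.00319155]
 [ 0.96453176 -0.26396294  0.00143054]
 [ 0.00222225  0.00270075 -0.99999388]] [-0.02709028  0.59950994 -0.2873557 ] 0.00015535530000750924 [-0.28  0.08  0.32]
```

View pics/c1.png

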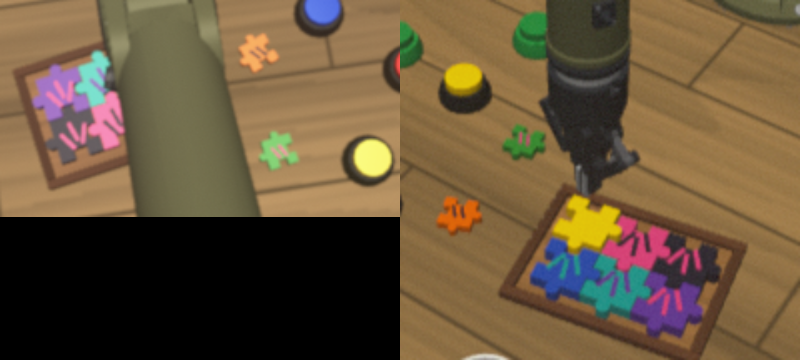

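The fingertips are above the yellow piece in both views. I go down to just over it, then press in small steps.

```bash
python3 -m jog '[[[-0.3,0,1],[0,0,0],0],[[-0.3,0,2],[0,0,0],0],[[-0.3,0,3],[0,0,0],0],[[-0.3,0,4],[0,0,0],0],[[-0.3,0,4.3],[0,0,0],0],[[-0.3,0,4.3],[0,0,0],0],[[-0.3,0,4.3],[0,0,0],0]]'; python3 -m jog '[[[0,0,0.2],[0,0,0],0],[[0,0,0.4],[0,0,0],0],[[0,0,0.6],[0,0,0],0],[[0,0,0.8],[0,0,0],0],[[0,0,0.8],[0,0,0],0]]'
```

```text
time: 3.05
eef_pos: [0.5331, 0.0367, 0.0383]
eef_rot: [[0.266, 0.964, 0.0], [0.964, -0.266, -0.0], [-0.0, 0.0, -1.0]]
wrist_force: [0.0, -0.2, 0.1]
opening: -0.0
time: 3.55
eef_pos: [0.5329, 0.0368, 0.0302]
eef_rot: [[0.266, 0.964, -0.0], [0.964, -0.266, 0.0], [0.0, -0.0, -1.0]]
wrist_force: [-0.2, -0.1, -0.2]
opening: -0.0
```

```bash
python3 - <<'E'
from h import *
snap('scene','s2.png');s=bot.observe();print(s['eef_pos'],s['wrist_force'])
b=cv2.imread('pics/s2.png')[200:310,260:420]
cv2.imwrite('pics/c2.png',cv2.resize(b,None,fx=4,fy=4,interpolation=cv2.INTER_CUBIC))
E
```

```text
[0.53292134 0.03681234 0.03025357] [-0.79989552 -0.17336444 -0.09330015]
```

View pics/c2.png

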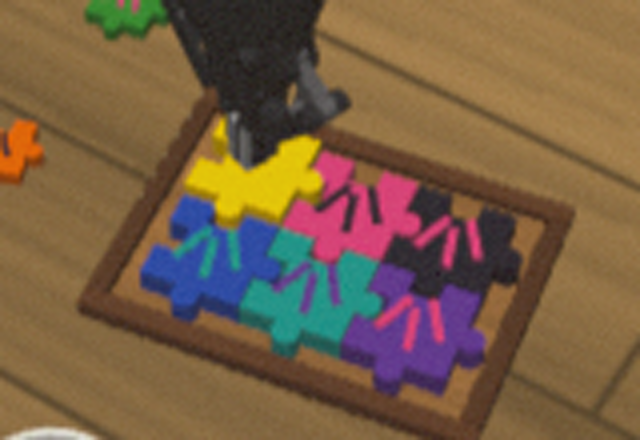

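The tip is well inside the yellow piece's top face, and there is no force yet at z = 30 mm. I keep going at 1 mm per row.

```bash
python3 -m jog '[[[0,0,0.1],[0,0,0],0],[[0,0,0.2],[0,0,0],0],[[0,0,0.3],[0,0,0],0],[[0,0,0.4],[0,0,0],0]]';python3 -m jog '[[[0,0,0.1],[0,0,0],0],[[0,0,0.2],[0,0,0],0],[[0,0,0.3],[0,0,0],0],[[0,0,0.3],[0,0,0],0]]'
```

```text
time: 4.0
eef_pos: [0.533, 0.0369, 0.0264]
eef_rot: [[0.266, 0.964, 0.0], [0.964, -0.266, 0.0], [0.0, 0.0, -1.0]]
wrist_force: [-1.6, 1.0, 3.6]
opening: 0.0002
time: 4.4
eef_pos: [0.533, 0.0368, 0.0231]
eef_rot: [[0.266, 0.964, 0.0], [0.964, -0.266, -0.0], [-0.0, 0.0, -1.0]]
wrist_force: [-0.6, 0.5, 2.6]
opening: 0.0
```

```bash
python3 -m jog '[[[0,0,0.05],[0,0,0],0],[[0,0,0.1],[0,0,0],0],[[0,0,0.1],[0,0,0],0]]';python3 -m jog '[[[0,0,0.05],[0,0,0],0],[[0,0,0.05],[0,0,0],0]]'
```

```text
time: 4.7
eef_pos: [0.533, 0.0368, 0.0223]
eef_rot: [[0.265, 0.964, 0.0], [0.964, -0.265, 0.0], [0.0, 0.0, -1.0]]
wrist_force: [-0.7, -0.1, 3.3]
opening: 0.0
time: 4.9
eef_pos: [0.533, 0.0368, 0.0221]
eef_rot: [[0.266, 0.964, 0.0], [0.964, -0.266, 0.0], [0.0, -0.0, -1.0]]
wrist_force: [-2.8, -0.1, 5.6]
opening: 0.0003
```

```bash
python3 -m jog '[[[0,0,0.05],[0,0,0],0],[[0,0,0.05],[0,0,0],0],[[0,0,0.05],[0,0,0],0]]'
```

```text
time: 5.2
eef_pos: [0.533, 0.0368, 0.022]
eef_rot: [[0.266, 0.964, -0.0], [0.964, -0.266, 0.0], [0.0, -0.0, -1.0]]
wrist_force: [-2.2, 0.1, 9.3]
opening: -0.0002
```

The hard stop is reached at z = 22.0 mm, with the force rising to 9 N. I lift straight up and move across to above the buzzer.

```bash
python3 -m jog '[[[0,0,-1],[0,0,0],0],[[0,0,-3],[0,0,0],0],[[0,0,-6],[0,0,0],0],[[-4,-0.5,-7],[0,0,0],0],[[-8,-1,-7],[0,0,0],0],[[-12,-1.5,-7],[0,0,0],0],[[-16,-2,-7],[0,0,0],0],[[-20,-2.5,-7],[0,0,0],0],[[-24,-3,-7],[0,0,0],0],[[-26.4,-3.3,-6],[0,0,0],0],[[-26.4,-3.3,-5],[0,0,0],0],[[-26.4,-3.3,-4],[0,0,0],0],[[-26.4,-3.3,-3],[0,0,0],0],[[-26.4,-3.3,-3],[0,0,0],0],[[-26.4,-3.3,-3],[0,0,0],0]]'
python3 - <<'E'
from h import *
snap('scene','s3.png');s=bot.observe();print(s['eef_pos'],s['wrist_force'],go([.431,-.209,.05]))
b=cv2.imread('pics/s3.png')
f=lambda x:cv2.resize(x,(400,300),interpolation=cv2.INTER_CUBIC)
cv2.imwrite('pics/c3.png',np.hstack([f(b[200:320,260:420]),f(b[110:230,180:340])]))
E
```

```text
time: 6.7
eef_pos: [0.4313, -0.208, 0.051]
eef_rot: [[0.264, 0.965, -0.001], [0.965, -0.264, 0.0], [-0.0, -0.001, -1.0]]
wrist_force: [0.2, -0.5, 0.1]
opening: -0.0001
[ 0.43152121 -0.20834912  0.05134115] [0.07642468 0.26641157 0.23071154] [-0.08 -0.03  0.13]
```

View pics/c3.png

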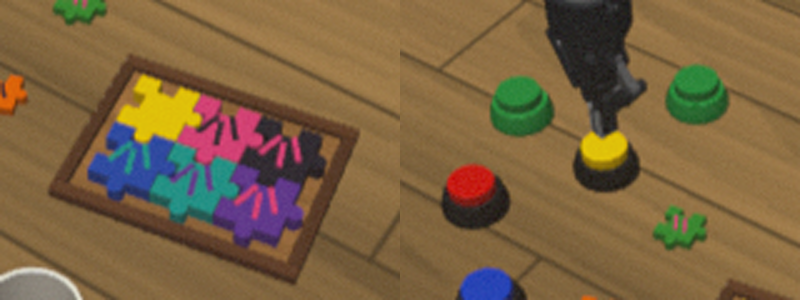

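The yellow piece now lies level with its neighbours, and the tip is above the yellow cap. Next I press the buzzer: cap top at 34 mm, stop at 28 mm.

```bash
python3 -m jog '[[[0,0,0.5],[0,0,0],0],[[0,0,1],[0,0,0],0],[[0,0,1.4],[0,0,0],0],[[0,0,1.6],[0,0,0],0],[[0,0,1.8],[0,0,0],0],[[0,0,1.9],[0,0,0],0],[[0,0,2],[0,0,0],0],[[0,0,2],[0,0,0],0]]';python3 -m jog '[[[0,0,0.1],[0,0,0],0],[[0,0,0.2],[0,0,0],0],[[0,0,0.25],[0,0,0],0],[[0,0,0.25],[0,0,0],0]]'
```

```text
time: 7.55
eef_pos: [0.4308, -0.2089, 0.0313]
eef_rot: [[0.266, 0.964, -0.0], [0.964, -0.266, 0.0], [0.0, -0.0, -1.0]]
wrist_force: [-2.6, 1.1, 2.1]
opening: 0.0003
time: 7.95
eef_pos: [0.431, -0.2089, 0.0288]
eef_rot: [[0.266, 0.964, -0.0], [0.964, -0.266, 0.0], [0.0, -0.0, -1.0]]
wrist_force: [-2.6, 0.7, 2.7]
opening: -0.0
```

```bash
python3 -m jog '[[[0,0,0.05],[0,0,0],0],[[0,0,0.1],[0,0,0],0],[[0,0,0.15],[0,0,0],0],[[0,0,0.15],[0,0,0],0]]'
```

```text
time: 8.35
eef_pos: [0.431, -0.2089, 0.028]
eef_rot: [[0.266, 0.964, -0.0], [0.964, -0.266, 0.001], [0.001, -0.001, -1.0]]
wrist_force: [-5.5, 1.3, 10.9]
opening: 0.0
```

The hard stop is reached at 28.0 mm with 11 N. I draw back up.

```bash
python3 -m jog '[[[0,0,-0.5],[0,0,0],0],[[0,0,-1.5],[0,0,0],0],[[0,0,-4],[0,0,0],0],[[0,0,-8],[0,0,0],0],[[0,0,-12],[0,0,0],0],[[0,0,-15],[0,0,0],0],[[0,0,-15],[0,0,0],0],[[0,0,-15],[0,0,0],0],[[0,0,-15],[0,0,0],0]]'
python3 - <<'E'
from h import *
snap('scene','s4.png');s=bot.observe();print(s['eef_pos'],s['wrist_force'])
b=cv2.imread('pics/s4.png')
f=lambda x:cv2.resize(x,(400,300),interpolation=cv2.INTER_CUBIC)
cv2.imwrite('pics/c4.png',np.hstack([f(b[200:320,260:420]),f(b[110:230,180:340])]))
E
```

```text
time: 9.25
eef_pos: [0.4304, -0.2086, 0.1764]
eef_rot: [[0.266, 0.964, -0.001], [0.964, -0.266, 0.0], [0.0, -0.001, -1.0]]
wrist_force: [-0.4, 1.2, -0.9]
opening: 0.0001
[ 0.43022203 -0.20863142  0.17610858] [ 0.01454002  0.90225148 -1.00242225]
```

View pics/c4.png

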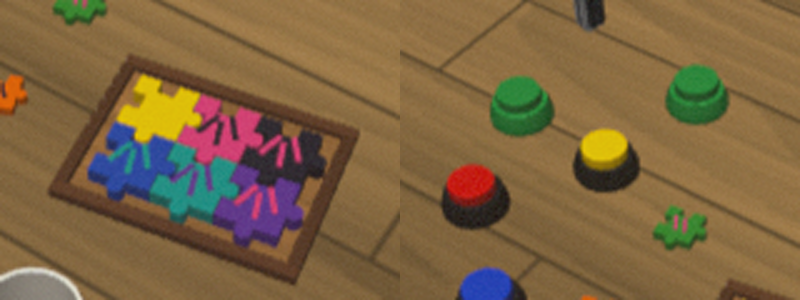

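The piece is level, the buzzer cap is up again and nothing else has moved. I hand the job in.

```bash
python3 -c "
from rig import bot
print(bot.job_done())"
```

```text
the job is handed in; nothing more can be done
None
```

I pressed the yellow piece fully home, then pressed the yellow buzzer all the way down and let it spring up. I then drew the arm back 15 cm and handed the job in at about 9.3 s of the 40 s allowed; no verdict was reported.

- **Yellow piece:** it came to a hard stop with the fingertips at 22.0 mm, which is its home height, at a vertical force of about 9 N.
- **Yellow buzzer:** it came to a hard stop with the fingertips at 28.0 mm, the full 6 mm of travel, at about 11 N.
- **Last picture:** the piece is level with its neighbours and the cap is up. The other things in view, including the red and blue buzzers and the loose green piece, look unmoved. It did not cover the box, nor all of the mug, but the arm passed well above both.

No check failed. The two cameras differed by 5 mm on the buzzer's position (x 0.430 m against 0.435 m). I aimed at x = 0.431 m, close to the top camera's figure, and it was well within the cap.

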